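# Set out the gem inspection kit on its outlined pads

## Task

Set out the gem inspection kit for the appraiser: lay the tweezers, the penlight and the folded loupe each on the pad that bears its own outline, centred on the outline and lined up with it (it does not matter which end is which), and stand the stone jar upright in the round dish, lifting it over the rim. Leave everything released and at rest, and do not shift the tray of rings or the note pad.

Things in the scene. Friction and masses are not known exactly. Their poses are not given: they have to be found in the camera images.
- tweezers: steel stone tweezers lying flat on the desk, slim and silvery, 13 x 162 x 10 mm, about 22 g, tapering to points at one end; grasp across the width at the middle. Its origin is the centre of its underside; x is across it, y along its length, z up.
- penlight: black penlight torch, straight barrel, 14 x 135 x 16 mm, about 50 g, lying on the desk; grasp across the barrel near the middle. Its origin is the centre of its underside; x is across it, y along its length, z up.
- loupe: folded silver loupe, a small flat drop-shaped metal cover with a black lens barrel between, 27 x 44 x 14 mm, about 38 g, lying flat on the desk; grasp across its 27 mm width; it stays folded. Its origin is the centre of its underside; x is across it, y along its length, z up.
- stone_jar: small clear glass jar of stones with a black screw cap, round, 39 mm diameter, 43 mm tall, about 45 g, standing upright; the cap is the top 11 mm, grasp round it. Its origin is the centre of its underside, z up.
- tweezers_pad: fixed dark blue felt pad, 56 x 184 mm, 4 mm thick, lying on the desk, with the cream outline of the tweezers: slim, tapering to a point, 172 mm long, 20 mm at the widest. Origin at the centre of pad and outline, on the desk (4 mm below the pad's top); y along its length, z up.
- penlight_pad: fixed dark blue felt pad, 56 x 184 mm, 4 mm thick, lying on the desk, with the cream outline of the penlight: a straight bar with round ends, 140 mm long, 20 mm wide all along. Origin at the centre of pad and outline, on the desk (4 mm below the pad's top); y along its length, z up.
- loupe_pad: fixed dark blue felt pad, 60 x 80 mm, 4 mm thick, lying on the desk, with the cream drop-shaped outline of the folded loupe, 31 mm wide and 48 mm long. Origin at the centre of pad and outline, on the desk (4 mm below the pad's top); y along its length, z up.
- jar_dish: fixed round dark blue dish, 72 mm outer diameter, with a cream disc 45 mm across in the middle; its floor is 4 mm above the desk, its rim stands 12 mm above the desk and is 5 mm thick, so about 61 mm is free inside. Origin at its centre, on the desk; z up.
- jewel_tray: bystander: loose black jewel tray with a row of rings, 219 x 275 mm, 22 mm high (rings to about 35 mm), at the back of the desk; leave it alone. Origin at the centre of its underside.
- note_pad: bystander: loose purple spiral note pad, 148 x 109 x 14 mm, at the back left of the desk; leave it alone. Origin at the centre of its underside.
Mind the look-alikes: they are no part of the job. There is more than one size of the loupe_pad; the job needs the middle-sized.

How it is judged:
At the end, for the whole second after the job is handed in: Tweezers, penlight and loupe lie flat on their own outlines, centre within 13 mm, long axis within 0.2 rad either way round; the jar stands on the floor of the dish within 13 mm of its centre; all released and at rest; tray of rings and note pad within 30 mm of their start (horizontal distance between tweezers and tweezers_pad below 0.013 m and z of tweezers in the frame of tweezers_pad between 0.002 and 0.0065 m and angle between each of tweezers, penlight, loupe, stone_jar's own z axis and vertical below 0.1 rad and linear speed of each of tweezers, penlight, loupe, stone_jar below 0.02 m/s and contact force between each of tweezers, penlight, loupe, stone_jar and the fingers below 0.05 N and angle between the y axis of tweezers and the y axis of tweezers_pad, either way round below 0.2 rad and horizontal distance between penlight and penlight_pad below 0.013 m and z of penlight in the frame of penlight_pad between 0.002 and 0.0065 m and angle between the y axis of penlight and the y axis of penlight_pad, either way round below 0.2 rad and horizontal distance between loupe and loupe_pad below 0.013 m and z of loupe in the frame of loupe_pad between 0.002 and 0.0065 m and angle between the y axis of loupe and the y axis of loupe_pad, either way round below 0.2 rad and horizontal distance between stone_jar and jar_dish below 0.013 m and z of stone_jar in the frame of jar_dish between 0.002 and 0.0065 m and not (distance of jewel_tray from where it was at the start of the episode above 0.03 m) and not (distance of note_pad from where it was at the start of the episode above 0.03 m)); the robot touches nothing.
It fails at once if the tray of rings is shifted by more than 30 mm (distance of jewel_tray from where it was at the start of the episode above 0.03 m).
It fails at once if the note pad is shifted by more than 30 mm (distance of note_pad from where it was at the start of the episode above 0.03 m).
It also fails if it takes over 106 s, if anything falls off the work surface, if the arm or the gripper's body presses on something with over 40 N, if the wrist force passes 120 N, or if a joint passes its speed limit or range.

## Robot

A 6-joint arm with a two-finger parallel gripper is mounted at the origin on a cart in front of the work surface, level with it; the furniture and walls round the work are solid. World frame = base frame: x ahead of the robot, y to its left, z up, the work surface at z = 0. Lengths are in m, angles in rad, forces in N, time in s.
With the tool pointing down it reaches from about 0.25 to 0.775 m from the base axis. Payload 4 kg.
Tool frame: the origin (TCP) lies on the centre line of the jaws, within the pads' length; the fingertips stand 22 mm ahead of it and the grasp point (between the pads) lies 3 mm ahead of it (r.finger_overhang is the distance from the TCP to the fingertips, in m); z points along the fingers, y is the line along which they close (so a half turn about z gives the same grasp; the last joint's range is limited). The gripper opens to 85 mm and grips with 20 to 120 N. Pads are 22 mm wide; open, the fingers measure 114 mm over their backs; the gripper's body (76 mm by 85 mm) begins 54 mm behind the grasp point. The pads swing forward as they close: fully open they stand 13 mm farther back than shut.
Start: joints at [-1.422, 0.087, 1.371, -0, 1.684, -0.103], TCP at [0.137, -0.533, 0.253] pointing down, gripper open.
Joint ranges: [-3.1, 3.1], [-0.76, 2.03], [0.27, 2.55], [-1.08, 4.22], [0.17, 2.65], [-2.57, 2.57]. Speed limits (rad/s): [2.79, 2.79, 3.14, 3.14, 3.14, 3.14].

## Interface

Orientations are given as a unit quaternion [w, x, y, z].
In Python, from workcell import r, vision, hand_in gives the robot as it stands.
- The arm moves only by the tool servo_tool, never from a script. Its argument "rows" is text: rows parted by semicolons, each of 7 numbers parted by spaces: the turn, a rotation vector about the tool's x, y, z scaled (see below), then the shift along the tool's x, y, z scaled (see below), then the opening, from 0 (shut) to 1 (fully open). A call has 1 to 20 rows; each row is the pose to reach, as a shift and turn from the pose commanded when the call began, along the tool's axes at that moment; what a row does not reach only later rows make up. The controller multiplies each number of a shift by 800 mm and each number of a turn by 120 degrees. A row lasts 1/12 s, in which the tool goes at most 41.7 mm and 7.16 degrees, less where a joint would pass 70% of its speed; a pose out of reach is approached as far as the arm can. A call with a number of a shift or a turn outside -1 to 1 is refused whole. A call with a gripper value outside its range is refused whole. The fingers move at their own pace and stop on an object; "squeeze" is the grip in N (left out, the last holds). Time passes only in rows, so rows that repeat a pose let the fingers close. It gives the time, the measured TCP pose, the force, the opening and the grip force at its end, in the units of the state.
- r.state(): the state, without advancing time (a new reading comes with each control period).
- vision.read_camera(name): name is "scene" or "side" or "wrist"; returns a dict with "pixels" (420x560x3 uint8, red, green, blue), "depth" (420x560 float32, m along the optical axis (not along the pixel's ray), 0 where there is no reading), "fx", "fy", "cx", "cy" (pixels), "dist" ([k1, k2, p1, p2, k3] as OpenCV has them; the pictures are not rectified), "extrinsics" (4x4, takes a point from world to camera coordinates). Camera axes: x right, y up, looking along -z (the intrinsics and any distortion apply to the point x, -y, -z); pixel columns grow to the right and rows downward; lengths in m; the calibration is good to about 2 mm. A picture is of the moment at which its call begins.
- hand_in(): hands the job in; it is judged then, once.
The state is a dict: "clock": time; "qpos": joint angles; "dq": joint speeds; "joint_efforts": joint torques, N m; "eef_pos": TCP position; "orientation": TCP orientation; "wrist_force": force on the tool from outside, world axes, zero at the start; "wrist_torque": the same for the moment, N m; "grip_width": opening from 0.0 (shut) to 1.0 (fully open); "grasp_force": force on a finger pad.
Only numpy, scipy, OpenCV 4.12 (cv2) and the standard library are available. Lean on these libraries where they do the work, as an engineer would, in place of code of your own. Each camera call takes 0.05 s, during which the arm holds its last target. There are 200 camera calls.

## Working session

There is one attempt and no reset: what is moved stays moved. The work goes in short steps, Python scripts to look and compute and a tool call to move; the robot and the scene stay as the last step left them, time stands still between calls to the robot, and variables do not carry over. Pictures are saved under pics/ and viewed, at most 14 in all, crops included, and the job is handed in when it is done.

Besides the shell and the picture viewer there is one more tool, called after "Request:" by a JSON object that holds its "op" and its "data", one argument or row to a line. servo_tool: Moves the arm, as the interface text tells. Its arguments: {"type":"object","properties":{"rows":{"type":"string"},"squeeze":{"type":"number"}},"required":["rows"]}

```bash
mkdir -p pics; ls
cat > h.py <<'E'
import numpy as np, cv2
from workcell import r, vision, hand_in
from scipy.spatial.transform import Rotation as R
def cam(n):
    c=vision.read_camera(n); c['K']=np.array([[c['fx'],0,c['cx']],[0,c['fy'],c['cy']],[0,0,1.]]); c['E']=np.array(c['extrinsics']); c['dist']=np.array(c['dist'],float); return c
def save(c,f): cv2.imwrite(f,cv2.cvtColor(c['pixels'],cv2.COLOR_RGB2BGR))
def ray(c,uv,z):
    uv=np.asarray(uv,float).reshape(-1,1,2)
    p=cv2.undistortPoints(uv,c['K'],c['dist']).reshape(-1,2)
    d=np.c_[p[:,0],-p[:,1],-np.ones(len(p))]
    Rm=c['E'][:3,:3]; o=-Rm.T@c['E'][:3,3]; d=d@Rm
    return o+d*((z-o[2])/d[:,2])[:,None]
E
python3 - <<'E'
from h import *
s=r.state(); print(s)
for n in ['scene','side','wrist']:
    c=cam(n); save(c,f'pics/{n}0.png'); print(n,c['fx'],c['dist'],np.round(-c['E'][:3,:3].T@c['E'][:3,3],3))
E
```

```text
pics
{'clock': 0.0, 'qpos': array([-1.42211285e+00,  8.79277760e-02,  1.37226092e+00,  1.18407995e-05,
        1.68359834e+00, -1.03089610e-01]), 'dq': array([-0.00065539, -0.00078742,  0.0022693 ,  0.00083746, -0.00011571,
       -0.00076432]), 'joint_efforts': array([ 7.54327139e-04, -3.51867163e+01, -3.13271892e+01, -2.94395250e-05,
        1.09111975e-02, -2.51729347e-06]), 'eef_pos': array([ 0.13695413, -0.5322096 ,  0.25215057]), 'orientation': array([-1.09704070e-03,  9.92086068e-01,  1.25554891e-01, -1.91284688e-05]), 'wrist_force': array([-0.46053609, -0.2282746 ,  0.20120798]), 'wrist_torque': array([ 0.04956938,  0.02350273, -0.00033116]), 'grasp_force': 0.0, 'grip_width': 0.9990715611032546}
scene 510.12571636732406 [0.0673896 0.        0.        0.        0.       ] [-0.639  0.539  0.828]
side 386.02209898483244 [-0.08572314  0.          0.          0.          0.        ] [ 0.545 -1.073  0.702]
wrist 348.99066607974254 [0.03112944 0.         0.         0.         0.        ] [ 0.205 -0.515  0.373]
```

View pics/scene0.png

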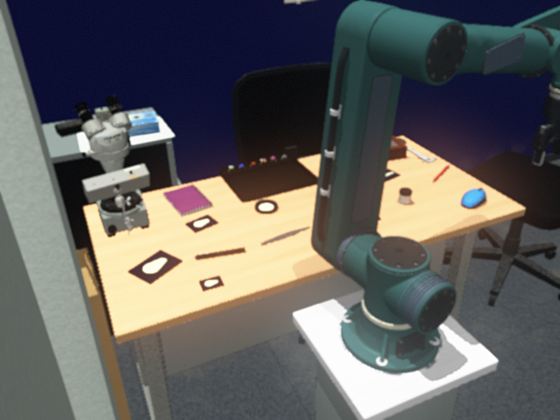

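View pics/side0.png

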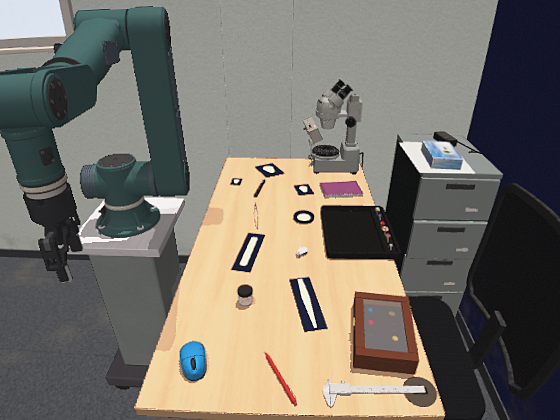

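The side view shows:
- Loupe pads: three drop pads at (269,170) large, (236,181) small and (304,189) middle.
- Other pads and dish: bar pad (248,252), tapered pad (308,303), dish (303,217).
- Items: penlight (259,188), tweezers (256,215), loupe (302,253), jar (245,294).
- Not part of the job: red pen (280,378), mouse, calipers and wooden box.

Next I'll measure all of these.

```bash
cat > m.py <<'E'
from h import *
c=cam('side'); im=c['pixels']; hsv=cv2.cvtColor(im,cv2.COLOR_RGB2HSV)
H,S,V=[hsv[...,i].astype(int) for i in range(3)]
roi=np.zeros(V.shape,bool)
roi[160:400,180:330]=1
def blobs(m,z,name,amin=25):
    n,l,st,ce=cv2.connectedComponentsWithStats((m&roi).astype(np.uint8))
    for i in range(1,n):
        if st[i,4]<amin: continue
        ys,xs=np.where(l==i); P=ray(c,np.c_[xs,ys],z)[:,:2]
        rc=cv2.minAreaRect((P*1000).astype(np.float32)); b=cv2.boxPoints(rc)
        e1,e2=b[1]-b[0],b[2]-b[1]; L=e1 if np.hypot(*e1)>np.hypot(*e2) else e2
        a=np.degrees(np.arctan2(L[1],L[0]))%180
        print(name,'px',np.round(ce[i]),'n',st[i,4],'rect ctr',np.round(rc[0],1),'mean',np.round(P.mean(0)*1000,1),'size',np.round(sorted(rc[1]),1),'ang',round(a,1))
blobs((V<80),.004,'dark'); blobs((S<70)&(V>150),.004,'light')
bright=c['pixels'][185:330,200:340]
cv2.imwrite('pics/crop0.png',cv2.resize(cv2.cvtColor(im[160:320,215:345],cv2.COLOR_RGB2BGR),(650,800)[:2] and (487,600),interpolation=cv2.INTER_CUBIC))
E
python3 m.py
```

```text
dark px [184. 177.] n 296 rect ctr [111.  332.6] mean [111.9 317.8] size [ 36.9 324.8] ang 104.5
dark px [269. 170.] n 148 rect ctr [453.9 400.4] mean [455.1 394. ] size [ 79.8 110.9] ang 119.2
dark px [236. 182.] n 29 rect ctr [328.6 285.9] mean [329.9 282. ] size [34.7 44.6] ang 89.4
dark px [259. 189.] n 49 rect ctr [425.9 236.6] mean [424.8 229. ] size [ 11.3 135. ] ang 80.0
dark px [303. 190.] n 86 rect ctr [594.2 232. ] mean [594.7 226.1] size [55.2 75.9] ang 104.7
dark px [326. 227.] n 342 rect ctr [658.3 -36.4] mean [663.2 -23.8] size [ 28.1 293.2] ang 85.6
dark px [303. 217.] n 119 rect ctr [591.5  33.3] mean [591.2  33.9] size [64.9 76.8] ang 90.1
dark px [248. 253.] n 428 rect ctr [ 425.5 -161.8] mean [ 424.7 -170.9] size [ 52.5 181.7] ang 80.8
dark px [183. 259.] n 61 rect ctr [ 240.4 -210. ] mean [ 241.1 -209. ] size [23.4 32.9] ang 94.5
dark px [308. 306.] n 799 rect ctr [ 591.8 -367.1] mean [ 593.5 -378.9] size [ 54.4 181.3] ang 101.4
dark px [245. 291.] n 149 rect ctr [ 431.2 -332. ] mean [ 431.4 -331.8] size [33.9 45. ] ang 95.4
dark px [193. 364.] n 37 rect ctr [ 34
[... 234 characters left out ...]
.2 60.4] ang 94.0
light px [303. 188.] n 39 rect ctr [591.6 237.4] mean [593.3 238.8] size [27.1 41.2] ang 89.4
light px [303. 217.] n 79 rect ctr [589.9  33.2] mean [590.9  33.1] size [43.  43.1] ang 112.5
light px [248. 251.] n 215 rect ctr [ 424.5 -158.9] mean [ 424.3 -162.5] size [ 22.5 140.9] ang 80.5
light px [302. 250.] n 68 rect ctr [ 583.5 -153.3] mean [ 582.2 -151.6] size [26.8 44.5] ang 73.0
light px [307. 301.] n 305 rect ctr [ 590.5 -364.6] mean [ 591. -362.] size [ 20.9 171. ] ang 99.3
light px [245. 301.] n 67 rect ctr [ 437.1 -366.6] mean [ 436.2 -367.1] size [24.6 33.6] ang 2.2
light px [326. 390.] n 111 rect ctr [ 624.  -608.7] mean [ 624.7 -611.2] size [12.1 45.5] ang 86.0
```

View pics/crop0.png

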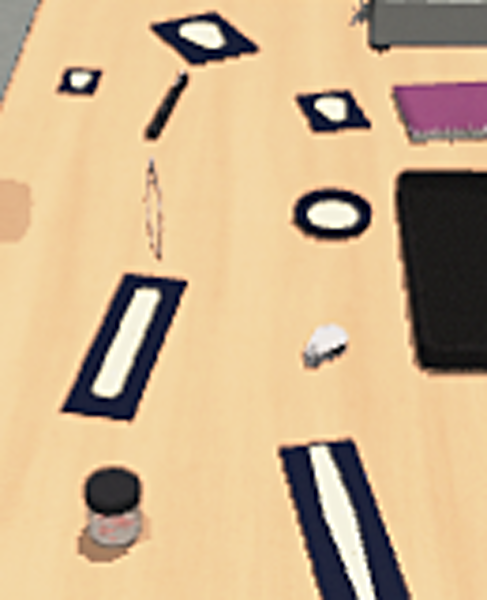

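The crop confirms the choice: of the three drop pads, the middle one is at (304,189) in the side view, with a rect of about 55x76 mm against a nominal 60x80. The bar pad is (248,252) and the tapered pad (308,303). Next I'll fly to the jar.

```bash
cat >> h.py <<'E'
def go(x,y,z,phi,s=None):
    "print turn and shift numbers from the measured pose to TCP (x,y,z), tool x heading phi deg, tool down"
    s=s or r.state(); q=s['orientation']; Rc=R.from_quat([q[1],q[2],q[3],q[0]])
    f=np.radians(phi); Rt=R.from_matrix(np.array([[np.cos(f),np.sin(f),0],[np.sin(f),-np.cos(f),0],[0,0,-1.]]))
    rv=(Rc.inv()*Rt).as_rotvec(); d=np.array([x,y,z])-s['eef_pos']; sh=Rc.inv().apply(d)
    print('go',(x,y,z,phi),'turn',np.round(rv/np.radians(120),4),'shift',np.round(sh/.8,4),'rows>=',round(max(np.linalg.norm(d)/.0417,np.degrees(np.linalg.norm(rv))/7.16),1),'clock',round(s['clock'],2))
E
python3 -c "
from h import *
go(.437,-.39,.25,90)"
```

```text
go (0.437, -0.39, 0.25, 90) turn [-5.000e-04 -5.000e-04 -6.298e-01] shift [ 0.4075 -0.0789  0.0034] rows>= 10.6 clock 0.2
```

Request:
{"op": "servo_tool", "data": {
  "rows": "0 0 -0.315 0.2 -0.04 0.003 1;0 0 -0.63 0.4075 -0.079 0.003 1;0 0 -0.63 0.4075 -0.079 0.003 1;0 0 -0.63 0.4075 -0.079 0.003 1;0 0 -0.63 0.4075 -0.079 0.003 1;0 0 -0.63 0.4075 -0.079 0.003 1;0 0 -0.63 0.4075 -0.079 0.003 1;0 0 -0.63 0.4075 -0.079 0.003 1;0 0 -0.63 0.4075 -0.079 0.003 1;0 0 -0.63 0.4075 -0.079 0.003 1;0 0 -0.63 0.4075 -0.079 0.003 1;0 0 -0.63 0.4075 -0.079 0.003 1;0 0 -0.63 0.4075 -0.079 0.003 1;0 0 -0.63 0.4075 -0.079 0.003 1;0 0 -0.63 0.4075 -0.079 0.003 1;0 0 -0.63 0.4075 -0.079 0.003 1;0 0 -0.63 0.4075 -0.079 0.003 1",
  "squeeze": 40
}}

```text
clock: 1.62
eef_pos: [0.4368, -0.3904, 0.251]
orientation: [0.0, 0.707, 0.707, -0.0]
wrist_force: [-0.3, 0.3, 0.2]
grip_width: 1.002
grasp_force: 0.0
```

Run:
```python
from h import *
c=cam('wrist'); save(c,'pics/w1.png'); s=r.state(); print(s['eef_pos'],s['orientation'],s['qpos'],s['clock'])
print(np.round(ray(c,[[0,0],[560,0],[280,210],[0,420],[560,420]],0),3))
```

```text
[ 0.43682959 -0.39038944  0.2509655 ] [ 7.27022224e-05  7.07206179e-01  7.07007365e-01 -2.42543244e-05] [-8.26056981e-01  1.67645646e-01  1.28589763e+00 -4.28725519e-05
  1.68790212e+00 -8.25780827e-01] 1.6667
[[ 0.178 -0.224  0.   ]
 [ 0.692 -0.225  0.   ]
 [ 0.433 -0.425  0.   ]
 [ 0.07  -0.706  0.   ]
 [ 0.795 -0.709  0.   ]]
```

View pics/w1.png

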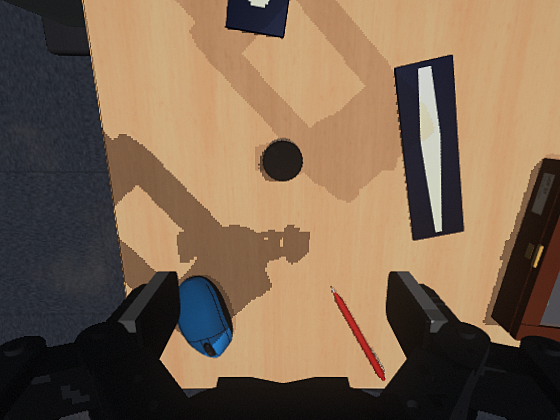

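The jar cap is at (281,160), the tapered pad at (430,147), and the fingers are at the bottom corners. Next I'll write a measuring helper for the wrist view.

```bash
cat >> h.py <<'E'
def blobs(c,m,z,name='',amin=60):
    n,l,st,ce=cv2.connectedComponentsWithStats(m.astype(np.uint8)); out=[]
    for i in range(1,n):
        if st[i,4]<amin: continue
        ys,xs=np.where(l==i); P=ray(c,np.c_[xs,ys],z)[:,:2]
        rc=cv2.minAreaRect((P*1000).astype(np.float32)); b=cv2.boxPoints(rc)
        e1,e2=b[1]-b[0],b[2]-b[1]; L=e1 if np.hypot(*e1)>np.hypot(*e2) else e2
        a=np.degrees(np.arctan2(L[1],L[0]))%180
        X=P-P.mean(0); w,v=np.linalg.eigh(X.T@X); pa=np.degrees(np.arctan2(v[1,1],v[0,1]))%180
        print(name,'px',np.round(ce[i]),'n',st[i,4],'ctr',np.round(rc[0],1),'mean',np.round(P.mean(0)*1000,1),'size',np.round(sorted(rc[1]),1),'ang',round(a,1),'pca',round(pa,1))
def hsv(c):
    h=cv2.cvtColor(c['pixels'],cv2.COLOR_RGB2HSV).astype(int); return h[...,0],h[...,1],h[...,2]
def box(u0,v0,u1,v1):
    m=np.zeros((420,560),bool); m[v0:v1,u0:u1]=1; return m
E
python3 - <<'E'
from h import *
c=cam('wrist'); H,S,V=hsv(c)
blobs(c,(V<60)&box(255,130,320,190),.043,'cap')
blobs(c,(V<70)&box(390,40,475,250),.004,'tpad')
blobs(c,(S<60)&(V>150)&box(390,40,475,250),.004,'toutline')
E
```

```text
cap px [282. 160.] n 1264 ctr [ 436.  -364.2] mean [ 436.  -364.1] size [37.  37.2] ang 116.8 pca 86.9
tpad px [430. 147.] n 7138 ctr [ 589.6 -363.8] mean [ 588.9 -358.7] size [ 56.9 182.8] ang 101.6 pca 101.8
toutline px [430. 141.] n 2399 ctr [ 590.2 -364.1] mean [ 588.6 -352.1] size [ 19.2 171.8] ang 99.5 pca 101.7
```

```bash
python3 -c "
from h import *
go(.436,-.364,.040,90)"
```

```text
go (0.436, -0.364, 0.04, 90) turn [ 0.      0.0001 -0.0001] shift [ 0.033  -0.0011  0.2637] rows>= 5.1 clock 1.72
```

Request:
{"op": "servo_tool", "data": {
  "rows": "0 0 0 0.033 -0.001 0.1 1;0 0 0 0.033 -0.001 0.1 1;0 0 0 0.033 -0.001 0.2637 1;0 0 0 0.033 -0.001 0.2637 1;0 0 0 0.033 -0.001 0.2637 1;0 0 0 0.033 -0.001 0.2637 1;0 0 0 0.033 -0.001 0.2637 1;0 0 0 0.033 -0.001 0.2637 0;0 0 0 0.033 -0.001 0.2637 0;0 0 0 0.033 -0.001 0.2637 0;0 0 0 0.033 -0.001 0.2637 0;0 0 0 0.033 -0.001 0.2637 0;0 0 0 0.033 -0.001 0.2637 0;0 0 0 0.033 -0.001 0.2637 0;0 0 0 0.033 -0.001 0.2637 0",
  "squeeze": 30
}}

```text
clock: 2.97
eef_pos: [0.4376, -0.3654, 0.0432]
orientation: [0.003, 0.707, 0.707, -0.0]
wrist_force: [-0.5, 0.3, 6.7]
grip_width: 0.435
grasp_force: 30.6
```

```bash
python3 -c "
from h import *
s=r.state();print(s['eef_pos'])
x,y,z=s['eef_pos']
go(x,y,.25,90)
go(.590,-.02,.25,90)"
```

```text
[ 0.43758989 -0.36541119  0.04318439]
go (np.float64(0.4375898890658597), np.float64(-0.3654111918274752), 0.25, 90) turn [0.0019 0.0021 0.0002] shift [-0.0011  0.001  -0.2585] rows>= 5.0 clock 2.97
go (0.59, -0.02, 0.25, 90) turn [0.0019 0.0021 0.0002] shift [ 0.4305  0.1917 -0.2596] rows>= 10.3 clock 2.97
```

Request:
{"op": "servo_tool", "data": {
  "rows": "0 0 0 0 0 -0.05 0;0 0 0 0 0 -0.12 0;0 0 0 0.1 0.04 -0.18 0;0 0 0 0.2 0.09 -0.18 0;0 0 0 0.4305 0.192 -0.18 0;0 0 0 0.4305 0.192 -0.18 0;0 0 0 0.4305 0.192 -0.18 0;0 0 0 0.4305 0.192 -0.18 0;0 0 0 0.4305 0.192 -0.18 0;0 0 0 0.4305 0.192 -0.18 0;0 0 0 0.4305 0.192 -0.18 0;0 0 0 0.4305 0.192 -0.18 0;0 0 0 0.4305 0.192 -0.18 0;0 0 0 0.4305 0.192 -0.18 0"
}}

```text
clock: 4.13
eef_pos: [0.5896, -0.0191, 0.1841]
orientation: [0.0, 0.706, 0.708, -0.0]
wrist_force: [0.2, 0.1, -1.0]
grip_width: 0.435
grasp_force: 30.5
```

Run:
```python
from h import *
c=cam('wrist'); save(c,'pics/w2.png'); s=r.state(); print(s['eef_pos'],s['grip_width'],s['grasp_force'])
H,S,V=hsv(c)
m=(S<60)&(V>150); m[300:]=0
blobs(c,m,.004,'light',100)
```

```text
[ 0.58925535 -0.02009312  0.18390171] 0.43871137419747974 30.453705489635468
light px [190.  25.] n 2113 ctr [518.1 113. ] mean [517.6 113.9] size [35.4 38.6] ang 0.3 pca 148.4
light px [362.  38.] n 1905 ctr [658.4 107.3] mean [650.8 105.3] size [45.5 48. ] ang 91.0 pca 122.0
light px [432.  30.] n 2018 ctr [705.4 111.6] mean [703.6 110.2] size [37.5 43.3] ang 179.5 pca 81.6
light px [521.  32.] n 509 ctr [771.3 111.6] mean [771.5 107.9] size [16.6 35. ] ang 89.1 pca 91.4
light px [65. 65.] n 386 ctr [421.2  62.7] mean [418.1  83.6] size [  9.1 123.3] ang 93.9 pca 93.9
light px [104.  34.] n 267 ctr [450.9 108.8] mean [451.4 107. ] size [12.3 27.7] ang 101.7 pca 97.4
light px [280.  40.] n 213 ctr [586.8 106.5] mean [587.3 103.6] size [ 6.  34.8] ang 87.3 pca 85.2
light px [217. 130.] n 1974 ctr [535.6  36. ] mean [534.1  36. ] size [24.4 72.5] ang 83.1 pca 84.1
light px [284. 133.] n 2359 ctr [590.3  33.2] mean [590.2  33.7] size [43.9 45.8] ang 88.8 pca 75.1
light px [120. 199.] n 1000 ctr [442.6  -7.7] mean [446.  -23.9] size [ 26.4 116.2] ang 101.4 pca 100.3
light px [ 66. 200.] n 357 ctr [399.2 -25.7] mean [398.6 -25.1] size [ 9.5 58.9] ang 90.3 pca 90.0
light px [ 53. 199.] n 102 ctr [389.3 -26.2] mean [388.4 -23.9] size [ 6.8 27.2] ang 97.4 pca 91.6
light px [204. 216.] n 1348 ctr [519.3 -40.6] mean [518.2 -39.1] size [37.6 40.6] ang 87.4 pca 45.2
light px [340. 234.] n 242 ctr [641.7 -61.9] mean [641.9 -56.8] size [10.9 40.4] ang 92.4 pca 94.9
light px [290. 239.] n 674 ctr [596.1 -61.6] mean [596.1 -60.9] size [24.  55.8] ang 168.6 pca 164.9
light px [116. 284.] n 698 ctr [ 431.6 -106.1] mean [ 431.6 -106.1] size [20.5 35.1] ang 82.3 pca 77.2
```

View pics/w2.png

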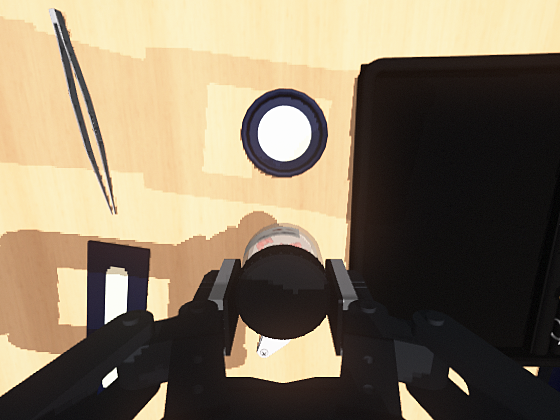

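The dish disc is at (284,133), which gives (0.590, 0.0335) with a 44 mm disc. The tweezers lie from (55,12) to (114,212), and the tray edge is at x≈0.65. Now I'll place the jar.

```bash
python3 -c "
from h import *
go(.5905,.0335,.0475,90)"
```

```text
go (0.5905, 0.0335, 0.0475, 90) turn [-0.0003  0.0005  0.0002] shift [0.0672 0.0017 0.1704] rows>= 3.5 clock 4.18
```

Request:
{"op": "servo_tool", "data": {
  "rows": "0 0 0 0.067 0.0015 0 0;0 0 0 0.067 0.0015 0 0;0 0 0 0.067 0.0015 0.1 0;0 0 0 0.067 0.0015 0.1 0;0 0 0 0.067 0.0015 0.1 0;0 0 0 0.067 0.0015 0.14 0;0 0 0 0.067 0.0015 0.155 0;0 0 0 0.067 0.0015 0.165 0;0 0 0 0.067 0.0015 0.1704 0;0 0 0 0.067 0.0015 0.1704 0;0 0 0 0.067 0.0015 0.1704 0;0 0 0 0.067 0.0015 0.1704 0"
}}

```text
clock: 5.18
eef_pos: [0.592, 0.0341, 0.0495]
orientation: [0.001, 0.707, 0.707, 0.001]
wrist_force: [0.2, 0.3, -0.3]
grip_width: 0.434
grasp_force: 30.5
```

```bash
python3 -c "
from h import *
s=r.state();print(s['eef_pos'],s['wrist_force'])
go(.5905,.0335,.048,90)"
```

```text
[0.59197345 0.03405067 0.04946009] [ 0.17363625  0.28247296 -0.3124578 ]
go (0.5905, 0.0335, 0.048, 90) turn [0.0015 0.0001 0.0002] shift [-0.0007 -0.0018  0.0018] rows>= 0.1 clock 5.18
```

Request:
{"op": "servo_tool", "data": {
  "rows": "0 0 0 0 -0.001 0.002 0;0 0 0 0 -0.001 0.003 0;0 0 0 0 -0.001 0.003 0;0 0 0 0 -0.001 0.003 0;0 0 0 0 -0.001 0.003 0.62;0 0 0 0 -0.001 0.003 0.62;0 0 0 0 -0.001 0.003 0.62;0 0 0 0 -0.001 0.003 0.62;0 0 0 0 -0.001 -0.02 0.62;0 0 0 0 -0.001 -0.08 0.62;0 0 0 0 -0.001 -0.2 1;0 0 0 0 -0.001 -0.2 1;0 0 0 -0.3 -0.001 -0.22 1;0 0 0 -0.3 -0.001 -0.22 1;0 0 0 -0.3 -0.001 -0.22 1;0 0 0 -0.3 -0.001 -0.22 1;0 0 0 -0.3 -0.001 -0.22 1;0 0 0 -0.3 -0.001 -0.22 1;0 0 0 -0.3 -0.001 -0.22 1;0 0 0 -0.3 -0.001 -0.22 1"
}}

```text
clock: 6.85
eef_pos: [0.5898, -0.2078, 0.2233]
orientation: [-0.0, 0.708, 0.706, 0.0]
wrist_force: [0.1, 0.7, 0.1]
grip_width: 0.996
grasp_force: 0.0
```

Run:
```python
from h import *
c=cam('wrist'); save(c,'pics/w3.png'); s=r.state(); print(s['eef_pos'],s['grip_width'],s['grasp_force'])
```

```text
[ 0.58988989 -0.20617367  0.22305098] 1.0030269091249717 0.0
```

View pics/w3.png

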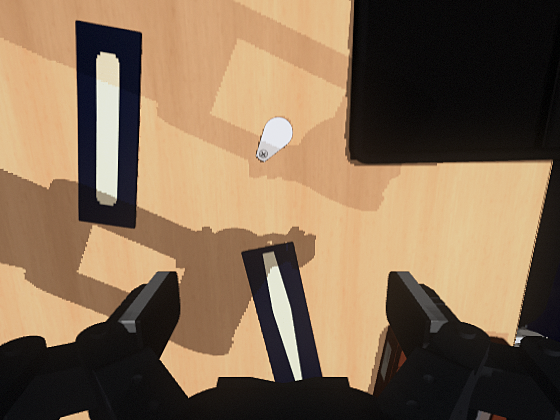

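The loupe is at (275,138), tip lower left, and the penlight pad at (108,125).

Run:
```python
from h import *
c=cam('wrist'); H,S,V=hsv(c)
print(hsv(c)[1][125:160:5,275],V[125:160:5,275],S[100,300],V[100,300])
m=(S<50)&box(245,108,305,170)
blobs(c,m,.014,'loupe',30); blobs(c,m,.012,'loupe12',30)
blobs(c,(V<75)&box(70,15,150,232),.004,'ppad')
blobs(c,(S<70)&(V>110)&box(85,40,130,215),.004,'pout')
go(.583,-.152,.0115,0)
```

```text
[ 8  8  9  8  9  5 20] [238 237 238 238 240 213 154] 111 228
loupe px [274. 140.] n 1007 ctr [ 579.  -161.7] mean [ 581.4 -160.7] size [25.7 43.1] ang 44.5 pca 54.9
loupe12 px [274. 140.] n 1007 ctr [ 578.9 -161.8] mean [ 581.4 -160.8] size [25.9 43.3] ang 44.5 pca 54.9
ppad px [108. 123.] n 8712 ctr [ 425.1 -157.3] mean [ 426.5 -148.7] size [ 56.2 182.8] ang 80.9 pca 81.0
pout px [107. 129.] n 3310 ctr [ 424.1 -157.2] mean [ 424.7 -153.2] size [ 20.5 140.5] ang 80.7 pca 80.7
go (0.583, -0.152, 0.0115, 0) turn [-8.000e-04 -1.000e-04  7.503e-01] shift [ 0.0662 -0.0084  0.2645] rows>= 12.6 clock 6.95
```

Run:
```python
from h import *
c=cam('wrist'); H,S,V=hsv(c)
m=((S<60)&box(245,108,305,170)).astype(np.uint8)
m=cv2.morphologyEx(m,cv2.MORPH_CLOSE,np.ones((5,5)))
ys,xs=np.where(m); P=ray(c,np.c_[xs,ys],.013)[:,:2]*1000
ctrs,_=cv2.findContours(m,cv2.RETR_EXTERNAL,cv2.CHAIN_APPROX_NONE); ct=max(ctrs,key=cv2.contourArea)
dt=cv2.distanceTransform(m,cv2.DIST_L2,5); v,u=np.unravel_index(dt.argmax(),dt.shape)
h=ray(c,[[u,v]],.013)[0,:2]*1000; f=P[np.argmax(np.linalg.norm(P-h,axis=1))]
print('head',u,v,h,dt.max(),'tip',f,np.degrees(np.arctan2(*(h-f)[::-1])),m.sum())
X=P-P.mean(0); 
for a in range(35,76,5):
    d=np.array([np.cos(np.radians(a)),np.sin(np.radians(a))]); n=np.array([-d[1],d[0]])
    s=P@d; t=P@n; sk=((X@n)**3).mean(); print(a,'len',np.ptp(s).round(1),'wid',np.ptp(t).round(1),'skew',sk.round(0),'ctr',np.round(d*(s.max()+s.min())/2+n*(t.max()+t.min())/2,1))
cv2.imwrite('pics/lc.png',cv2.resize(cv2.cvtColor(c['pixels'][100:175,230:330],cv2.COLOR_RGB2BGR),(600,450),interpolation=cv2.INTER_CUBIC))
```

```text
head 278 135 [ 585.09730532 -155.45081754] 14.387598 tip [ 571.68882721 -183.18036079] 64.19414982896167 1011
35 len 42.7 wid 28.0 skew 76.0 ctr [ 578.8 -161.1]
40 len 43.1 wid 26.7 skew 65.0 ctr [ 578.8 -161.4]
45 len 43.2 wid 26.5 skew 46.0 ctr [ 579.2 -161.9]
50 len 43.6 wid 26.7 skew 21.0 ctr [ 579.6 -162.5]
55 len 43.8 wid 26.7 skew -6.0 ctr [ 580.2 -162.9]
60 len 43.7 wid 26.5 skew -32.0 ctr [ 580.8 -163.2]
65 len 43.7 wid 26.3 skew -56.0 ctr [ 581.4 -163.6]
70 len 43.6 wid 26.3 skew -73.0 ctr [ 582.1 -163.8]
75 len 43.3 wid 28.1 skew -81.0 ctr [ 582.1 -163.6]
```

View pics/lc.png

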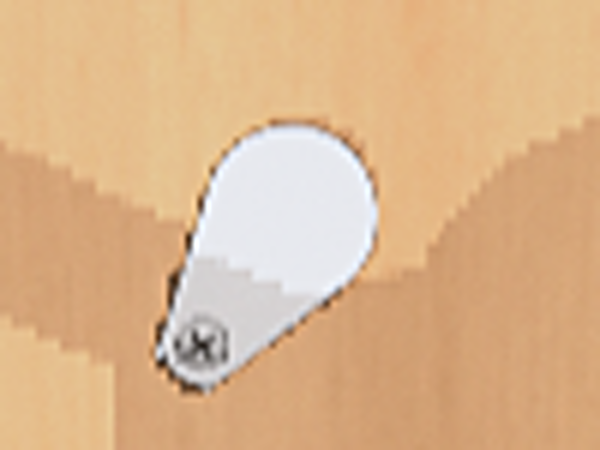

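The loupe's axis is about 55°, centre (0.580,-0.163), head toward +55°. The 44x27 mm size matches. The fingertips reach 22 mm past the TCP, so the TCP must stay at or above about 0.024.

```bash
python3 -c "
from h import *
print(r.finger_overhang)
go(.5825,-.1597,.06,55)
go(.5825,-.1597,.0245,55)"
```

```text
0.022
go (0.5825, -0.1597, 0.06, 55) turn [-0.0006 -0.0003  0.2925] shift [ 0.0558 -0.0092  0.2039] rows>= 4.9 clock 7.0
go (0.5825, -0.1597, 0.0245, 55) turn [-0.0006 -0.0003  0.2925] shift [ 0.0558 -0.0091  0.2483] rows>= 4.9 clock 7.0
```

Request:
{"op": "servo_tool", "data": {
  "rows": "0 0 0.2925 0.056 -0.009 0.1 0.7;0 0 0.2925 0.056 -0.009 0.1 0.7;0 0 0.2925 0.056 -0.009 0.2 0.6;0 0 0.2925 0.056 -0.009 0.2 0.6;0 0 0.2925 0.056 -0.009 0.2 0.6;0 0 0.2925 0.056 -0.009 0.2 0.6;0 0 0.2925 0.056 -0.009 0.23 0.5;0 0 0.2925 0.056 -0.009 0.247 0.5;0 0 0.2925 0.056 -0.009 0.247 0.5;0 0 0.2925 0.056 -0.009 0.247 0.5;0 0 0.2925 0.056 -0.009 0.247 0.5"
}}

```text
clock: 7.92
eef_pos: [0.5844, -0.161, 0.0283]
orientation: [0.001, 0.887, 0.462, 0.001]
wrist_force: [-1.0, 0.7, 0.1]
grip_width: 0.498
grasp_force: 0.0
```

```bash
python3 -c "
from h import *
print(r.state()['wrist_force'])
go(.5825,-.1597,.0245,55)"
```

```text
[-1.03785141  0.69950287  0.0741132 ]
go (0.5825, -0.1597, 0.0245, 55) turn [ 0.0018 -0.0004  0.0004] shift [-0.0001 -0.0029  0.0048] rows>= 0.1 clock 7.92
```

Request:
{"op": "servo_tool", "data": {
  "rows": "0 0 0 0 -0.001 0.002 0.5;0 0 0 0 -0.001 0.002 0.5;0 0 0 0 -0.001 0.002 0.5;0 0 0 0 -0.001 0.002 0;0 0 0 0 -0.001 0.002 0;0 0 0 0 -0.001 0.002 0;0 0 0 0 -0.001 0.002 0;0 0 0 0 -0.001 0.002 0;0 0 0 0 -0.001 0.002 0"
}}

```text
clock: 8.67
eef_pos: [0.5826, -0.1607, 0.0251]
orientation: [0.0, 0.887, 0.461, 0.0]
wrist_force: [-0.5, -0.3, 5.0]
grip_width: 0.299
grasp_force: 29.5
```

```bash
python3 -c "
from h import *
print(r.state()['eef_pos'])
go(.596,.18,.18,100)"
```

```text
[ 0.58258844 -0.16073448  0.02511695]
go (0.596, 0.18, 0.18, 100) turn [ 5.000e-04  2.000e-04 -3.756e-01] shift [ 0.3582 -0.2308 -0.1938] rows>= 9.0 clock 8.67
```

Request:
{"op": "servo_tool", "data": {
  "rows": "0 0 0 0 0 -0.04 0;0 0 0 0 0 -0.09 0;0 0 0 0 0 -0.15 0;0 0 0 0 0 -0.194 0;0 0 -0.3756 0.1 -0.064 -0.194 0;0 0 -0.3756 0.2 -0.128 -0.194 0;0 0 -0.3756 0.358 -0.231 -0.194 0;0 0 -0.3756 0.358 -0.231 -0.194 0;0 0 -0.3756 0.358 -0.231 -0.194 0;0 0 -0.3756 0.358 -0.231 -0.194 0;0 0 -0.3756 0.358 -0.231 -0.194 0;0 0 -0.3756 0.358 -0.231 -0.194 0;0 0 -0.3756 0.358 -0.231 -0.194 0;0 0 -0.3756 0.358 -0.231 -0.194 0;0 0 -0.3756 0.358 -0.231 -0.194 0;0 0 -0.3756 0.358 -0.231 -0.194 0"
}}

```text
clock: 10.0
eef_pos: [0.5955, 0.1786, 0.1789]
orientation: [-0.0, 0.643, 0.766, -0.001]
wrist_force: [0.0, 0.2, -1.2]
grip_width: 0.293
grasp_force: 29.8
```

Run:
```python
from h import *
c=cam('wrist'); save(c,'pics/w4.png'); s=r.state(); print(s['eef_pos'],s['grip_width'],s['grasp_force'])
H,S,V=hsv(c)
m=(V<70); m[300:]=0
blobs(c,m,.004,'dark',300)
m=(S<70)&(V>110); m[300:]=0
blobs(c,m,.004,'light',300)
```

```text
[0.59567567 0.1782487  0.17921433] 0.2913620510540198 29.77788269519806
dark px [82. 90.] n 3030 ctr [423.9 236.4] mean [424.1 234.8] size [ 15.4 134.8] ang 79.4 pca 78.4
dark px [292. 128.] n 4978 ctr [593.9 237.6] mean [592.6 235.4] size [59.6 79.4] ang 104.7 pca 118.6
dark px [ 82. 261.] n 478 ctr [425.5  85.9] mean [425.5  86.8] size [ 6.3 75.1] ang 101.0 pca 100.8
dark px [ 75. 271.] n 302 ctr [419.2  78.6] mean [419.3  76.2] size [ 5.7 63.2] ang 92.9 pca 94.9
dark px [553. 283.] n 510 ctr [851.7 145.9] mean [853. 139.] size [17.9 46.1] ang 100.5 pca 101.0
dark px [235. 284.] n 1254 ctr [560.7  91.8] mean [565.1  87.5] size [42.1 42.9] ang 9.7 pca 46.5
dark px [331. 285.] n 947 ctr [655.6 108.3] mean [654.2 101.3] size [42.1 42.9] ang 10.0 pca 163.0
light px [294. 123.] n 1698 ctr [593.4 237.7] mean [593.5 240. ] size [30.1 48.4] ang 99.4 pca 104.4
light px [284. 258.] n 1782 ctr [604.2 121.8] mean [606.  120.6] size [44.5 54.4] ang 11.1 pca 4.3
```

View pics/w4.png

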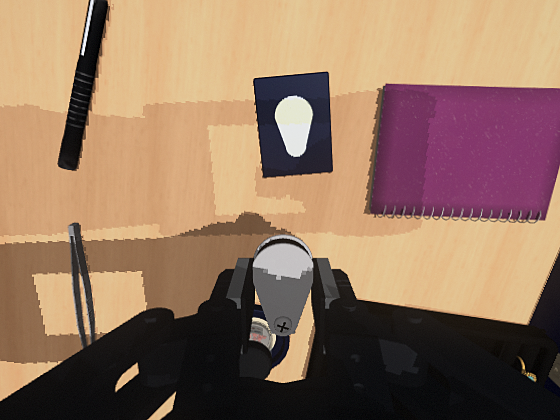

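Centre pad at (292,125): 60x79 mm at 104.7°, matching the 60x80 middle size. The loupe is held straight, head forward. The penlight is at (82,90), 135 mm long.

```bash
python3 -c "
from h import *
go(.593,.2407,.06,104.7)
go(.593,.2407,.029,104.7)"
```

```text
go (0.593, 0.2407, 0.06, 104.7) turn [-0.0004  0.0004 -0.0402] shift [0.0776 0.0102 0.1489] rows>= 3.2 clock 10.05
go (0.593, 0.2407, 0.029, 104.7) turn [-0.0004  0.0004 -0.0402] shift [0.0776 0.0102 0.1877] rows>= 3.9 clock 10.05
```

Request:
{"op": "servo_tool", "data": {
  "rows": "0 0 -0.04 0.0776 0.01 0.08 0;0 0 -0.04 0.0776 0.01 0.08 0;0 0 -0.04 0.0776 0.01 0.149 0;0 0 -0.04 0.0776 0.01 0.149 0;0 0 -0.04 0.0776 0.01 0.165 0;0 0 -0.04 0.0776 0.01 0.178 0;0 0 -0.04 0.0776 0.01 0.184 0;0 0 -0.04 0.0776 0.01 0.184 0;0 0 -0.04 0.0776 0.01 0.184 0;0 0 -0.04 0.0776 0.01 0.184 0"
}}

```text
clock: 10.88
eef_pos: [0.5941, 0.2426, 0.0346]
orientation: [0.001, 0.61, 0.792, 0.002]
wrist_force: [0.6, -0.7, -0.0]
grip_width: 0.298
grasp_force: 29.8
```

```bash
python3 -c "
from h import *
print(r.state()['wrist_force'])
go(.593,.2407,.029,104.7)"
```

```text
[ 0.61460181 -0.68590675 -0.01188065]
go (0.593, 0.2407, 0.029, 104.7) turn [ 0.0019 -0.      0.0005] shift [-0.0019 -0.002   0.007 ] rows>= 0.1 clock 10.88
```

Request:
{"op": "servo_tool", "data": {
  "rows": "0 0 0 0 0 0.002 0;0 0 0 0 0 0.004 0;0 0 0 0 0 0.004 0;0 0 0 0 0 0.004 0;0 0 0 0 0 0.004 0;0 0 0 0 0 0.004 0.5;0 0 0 0 0 0.004 0.5;0 0 0 0 0 0.004 0.5;0 0 0 0 0 0.004 0.5;0 0 0 0 0 -0.03 0.5;0 0 0 0 0 -0.08 0.6;0 0 0 -0.05 0 -0.14 0.6;0 0 0 -0.1 0 -0.18 0.6;0 0 0 -0.1 0 -0.18 0.6;0 0 0 -0.1 0 -0.18 0.6;0 0 0 -0.1 0 -0.18 0.6;0 0 0 -0.1 0 -0.18 0.6"
}}

```text
clock: 12.3
eef_pos: [0.6125, 0.1655, 0.1754]
orientation: [-0.001, 0.61, 0.792, -0.0]
wrist_force: [-0.8, 0.2, -1.5]
grip_width: 0.599
grasp_force: 0.0
```

Run:
```python
from h import *
c=cam('wrist'); save(c,'pics/w5.png'); H,S,V=hsv(c)
m=(V<70); m[300:]=0
blobs(c,m,.004,'dark',300)
blobs(c,m,.012,'dark12',300)
m=(S<60)&(V>110); m[300:]=0
blobs(c,m,.018,'light',200)
go(.424,.236,.0245,79)
```

```text
dark px [60. 66.] n 2722 ctr [420.9 221.7] mean [420.9 221. ] size [ 15.7 104. ] ang 79.4 pca 78.7
dark px [278. 113.] n 4603 ctr [593.6 237.7] mean [591.  231.4] size [59.3 78.7] ang 104.7 pca 129.6
dark px [ 54. 241.] n 718 ctr [428.  71.] mean [427.4  74.8] size [  7.  105.5] ang 100.7 pca 100.0
dark px [ 45. 254.] n 523 ctr [420.3  63.1] mean [420.6  61. ] size [ 5.6 94.8] ang 95.3 pca 95.8
dark px [546. 273.] n 1640 ctr [854.1 168.1] mean [858.4 157.1] size [35.5 75.2] ang 105.4 pca 102.7
dark px [209. 285.] n 1688 ctr [568.2  72.6] mean [566.8  67.1] size [38.5 73.7] ang 14.6 pca 14.5
dark px [335. 289.] n 1069 ctr [674.4 100.4] mean [680.3  93.1] size [38.5 63.5] ang 14.9 pca 28.9
dark px [377. 288.] n 396 ctr [719.3 106.2] mean [718.3 103.7] size [25.2 27.1] ang 106.1 pca 134.5
dark12 px [60. 66.] n 2722 ctr [425.6 222. ] mean [425.6 221.4] size [ 15.3 101.1] ang 79.4 pca 78.7
dark12 px [278. 113.] n 4603 ctr [593.6 237.6] mean [591.1 231.4] size [57.7 76.6] ang 104.7 pca 129.6
dark12 px [ 54. 241.] n 718 ctr [432.5  75.4] mean [432.   79.1] size [  6.8 102.6] ang 100.7 pca 100.0
dark12 px [ 45. 254.] n 523 ctr [425.1  67.8] mean [425.4  65.8] size [ 5.5 92.2] ang 95.3 pca 95.8
dark12 px [546. 273.] n 1640 ctr [847.  169.9] mean [851.1 159.2] size [34.6 73.1] ang 105.4 pca 102.7
dark12 px [209. 285.] n 1688 ctr [568.9  77. ] mean [567.5  71.6] size [37.5 71.7] ang 14.6 pca 14.5
dark12 px [335. 289.] n 1069 ctr [672.2 104.1] mean [678.   96.9] size [37.5 61.8] ang 14.9 pca 28.9
dark12 px [377. 288.] n 396 ctr [715.9 109.7] mean [714.9 107.3] size [24.5 26.3] ang 106.1 pca 134.5
light px [284. 102.] n 1784 ctr [593.9 237.9] mean [593.3 240.6] size [28.5 46.3] ang 105.7 pca 106.3
go (0.424, 0.236, 0.0245, 79) turn [-0.0017 -0.      0.2154] shift [ 0.1447 -0.2041  0.1882] rows>= 6.0 clock 12.35
```

View pics/w5.png

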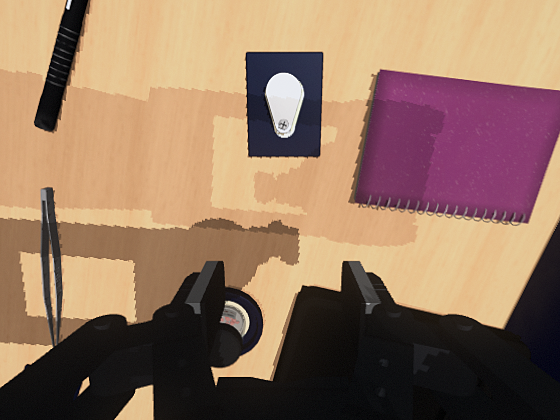

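The loupe lies on the pad at (284,102), centre (593.9,237.9), 106°, against the pad's (593.8,237.6), 104.7°. Next is the penlight.

```bash
python3 -c "
from h import *
go(.426,.185,.2,79)"
```

```text
go (0.426, 0.185, 0.2, 79) turn [-0.0017 -0.      0.2154] shift [ 0.0826 -0.2187 -0.0312] rows>= 4.5 clock 12.35
```

Request:
{"op": "servo_tool", "data": {
  "rows": "-0.002 0 0.215 0.0826 -0.2187 -0.031 0.6;-0.002 0 0.215 0.0826 -0.2187 -0.031 0.6;-0.002 0 0.215 0.0826 -0.2187 -0.031 0.6;-0.002 0 0.215 0.0826 -0.2187 -0.031 0.6;-0.002 0 0.215 0.0826 -0.2187 -0.031 0.6;-0.002 0 0.215 0.0826 -0.2187 -0.031 0.6;-0.002 0 0.215 0.0826 -0.2187 -0.031 0.6;-0.002 0 0.215 0.0826 -0.2187 -0.031 0.6;-0.002 0 0.215 0.0826 -0.2187 -0.031 0.6"
}}

```text
clock: 13.1
eef_pos: [0.4274, 0.1846, 0.2001]
orientation: [0.001, 0.772, 0.636, 0.001]
wrist_force: [0.1, 0.1, 0.5]
grip_width: 0.596
grasp_force: 0.0
```

Run:
```python
from h import *
c=cam('wrist'); H,S,V=hsv(c)
m=(V<80); m[270:]=0; m=cv2.morphologyEx(m.astype(np.uint8),cv2.MORPH_CLOSE,np.ones((9,9)))
blobs(c,m,.008,'dark',300)
go(.427,.236,.06,79); go(.427,.236,.0235,79)
```

```text
dark px [ 40. 166.] n 18384 ctr [205.4 258.2] mean [221.2 244.3] size [105.1 234. ] ang 88.6 pca 78.2
dark px [551.  80.] n 1161 ctr [664.1 230.1] mean [663.1 232.9] size [ 10.3 102.5] ang 96.4 pca 97.7
dark px [460.  93.] n 5770 ctr [591.  237.7] mean [590.1 238.3] size [59.7 78.7] ang 104.7 pca 105.3
dark px [142.  86.] n 2585 ctr [329.1 294.9] mean [329.3 295.3] size [40.7 54.1] ang 87.6 pca 87.5
dark px [269. 129.] n 2285 ctr [425.3 238. ] mean [426.  240.1] size [ 13.6 135.3] ang 79.9 pca 79.4
dark px [544. 254.] n 985 ctr [658.9  75.4] mean [660.1  76.3] size [29.1 35.2] ang 90.9 pca 97.8
go (0.427, 0.236, 0.06, 79) turn [ 0.0012  0.     -0.0001] shift [ 0.0631 -0.0135  0.1752] rows>= 3.6 clock 13.15
go (0.427, 0.236, 0.0235, 79) turn [ 0.0012  0.     -0.0001] shift [ 0.0631 -0.0136  0.2209] rows>= 4.4 clock 13.15
```

Request:
{"op": "servo_tool", "data": {
  "rows": "0 0 -0.0067 0.0652 -0.0157 0.1 0.5;0 0 -0.0067 0.0652 -0.0157 0.1 0.4;0 0 -0.0067 0.0652 -0.0157 0.175 0.4;0 0 -0.0067 0.0652 -0.0157 0.175 0.4;0 0 -0.0067 0.0652 -0.0157 0.2 0.4;0 0 -0.0067 0.0652 -0.0157 0.214 0.4;0 0 -0.0067 0.0652 -0.0157 0.219 0.4;0 0 -0.0067 0.0652 -0.0157 0.219 0.4;0 0 -0.0067 0.0652 -0.0157 0.219 0.4;0 0 -0.0067 0.0652 -0.0157 0.219 0.4;0 0 -0.0067 0.0652 -0.0157 0.219 0.4;0 0 -0.0067 0.0652 -0.0157 0.219 0;0 0 -0.0067 0.0652 -0.0157 0.219 0;0 0 -0.0067 0.0652 -0.0157 0.219 0;0 0 -0.0067 0.0652 -0.0157 0.219 0;0 0 -0.0067 0.0652 -0.0157 0.219 0;0 0 -0.0067 0.0652 -0.0157 0.219 0;0 0 -0.0067 0.0652 -0.0157 0.219 0"
}}

```text
clock: 14.65
eef_pos: [0.4262, 0.2384, 0.0272]
orientation: [0.002, 0.767, 0.641, 0.003]
wrist_force: [-1.0, -1.3, 6.0]
grip_width: 0.144
grasp_force: 31.1
```

```bash
python3 -c "
from h import *
s=r.state();print(s['eef_pos'],s['wrist_force'])
go(.4255,-.159,.16,80.9)
go(.4255,-.159,.06,80.9)"
```

```text
[0.42621876 0.23836628 0.02718348] [-1.04055465 -1.3135647   5.97282146]
go (0.4255, -0.159, 0.16, 80.9) turn [ 0.0029 -0.0009 -0.0091] shift [-0.4887  0.088  -0.1664] rows>= 10.0 clock 14.65
go (0.4255, -0.159, 0.06, 80.9) turn [ 0.0029 -0.0009 -0.0091] shift [-0.489   0.0873 -0.0414] rows>= 9.6 clock 14.65
```

Request:
{"op": "servo_tool", "data": {
  "rows": "0 0 0 0 0 -0.04 0;0 0 0 0 0 -0.09 0;0 0 0 -0.05 0.01 -0.14 0;0 0 -0.009 -0.1 0.02 -0.166 0;0 0 -0.009 -0.486 0.0875 -0.166 0;0 0 -0.009 -0.486 0.0875 -0.166 0;0 0 -0.009 -0.486 0.0875 -0.166 0;0 0 -0.009 -0.486 0.0875 -0.166 0;0 0 -0.009 -0.486 0.0875 -0.166 0;0 0 -0.009 -0.486 0.0875 -0.166 0;0 0 -0.009 -0.486 0.0875 -0.166 0;0 0 -0.009 -0.486 0.0875 -0.166 0;0 0 -0.009 -0.486 0.0875 -0.166 0;0 0 -0.009 -0.486 0.0875 -0.166 0;0 0 -0.009 -0.486 0.0875 -0.08 0;0 0 -0.009 -0.486 0.0875 -0.08 0;0 0 -0.009 -0.486 0.0875 -0.08 0;0 0 -0.009 -0.486 0.0875 -0.08 0;0 0 -0.009 -0.486 0.0875 -0.08 0"
}}

```text
clock: 16.23
eef_pos: [0.4261, -0.1564, 0.0913]
orientation: [0.002, 0.761, 0.649, 0.002]
wrist_force: [0.3, -0.0, -0.0]
grip_width: 0.15
grasp_force: 30.4
```

Run:
```python
from h import *
c=cam('wrist'); save(c,'pics/w6.png'); print(r.state()['eef_pos'],r.state()['grip_width'])
go(.4255,-.157,.031,80.9)
```

```text
[ 0.42664998 -0.15682305  0.0921131 ] 0.14666656864032485
go (0.4255, -0.157, 0.031, 80.9) turn [0.0037 0.0001 0.0006] shift [-0.0004 -0.002   0.0764] rows>= 1.5 clock 16.28
```

View pics/w6.png

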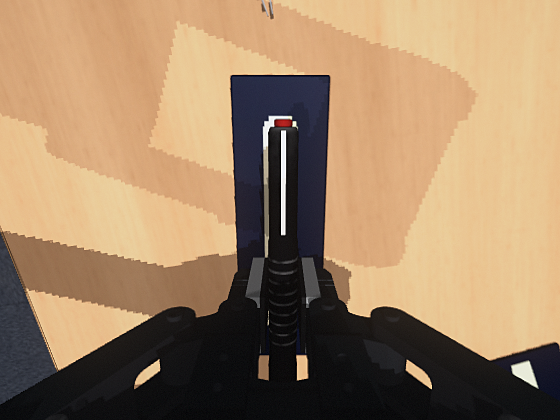

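The penlight is held straight over the bar outline, tip (284,122) inside the outline's end. Now I'll lower it.

Request:
{"op": "servo_tool", "data": {
  "rows": "0.002 0 0 0 -0.0015 0.04 0;0.002 0 0 0 -0.0015 0.06 0;0.002 0 0 0 -0.0015 0.07 0;0.002 0 0 0 -0.0015 0.0745 0;0.002 0 0 0 -0.0015 0.0745 0;0.002 0 0 0 -0.0015 0.0745 0;0.002 0 0 0 -0.0015 0.0745 0"
}}

```text
clock: 16.87
eef_pos: [0.4255, -0.1574, 0.0319]
orientation: [0.001, 0.761, 0.649, 0.001]
wrist_force: [-0.3, -0.0, -0.6]
grip_width: 0.144
grasp_force: 30.4
```

Request:
{"op": "servo_tool", "data": {
  "rows": "0 0 0 0 0 0.001 0;0 0 0 0 0 0.001 0;0 0 0 0 0 0.001 0;0 0 0 0 0 0.001 0.4;0 0 0 0 0 0.001 0.4;0 0 0 0 0 0.001 0.4;0 0 0 0 0 0.001 0.4;0 0 0 0 0 -0.03 0.4;0 0 0 0 0 -0.08 0.4;0 0 0 0 0 -0.16 0.4;0 0 0 0.08 0 -0.2 0.4;0 0 0 0.16 0 -0.2 0.4;0 0 0 0.16 0 -0.2 0.4;0 0 0 0.16 0 -0.2 0.4;0 0 0 0.16 0 -0.2 0.4;0 0 0 0.16 0 -0.2 0.4;0 0 0 0.16 0 -0.2 0.4"
}}

```text
clock: 18.28
eef_pos: [0.4441, -0.0311, 0.1897]
orientation: [-0.001, 0.761, 0.649, -0.0]
wrist_force: [-0.9, -0.1, 0.0]
grip_width: 0.395
grasp_force: 0.0
```

Run:
```python
from h import *
c=cam('wrist'); save(c,'pics/w7.png'); print(r.state()['eef_pos'])
```

```text
[ 0.44407028 -0.0313597   0.18954969]
```

View pics/w7.png

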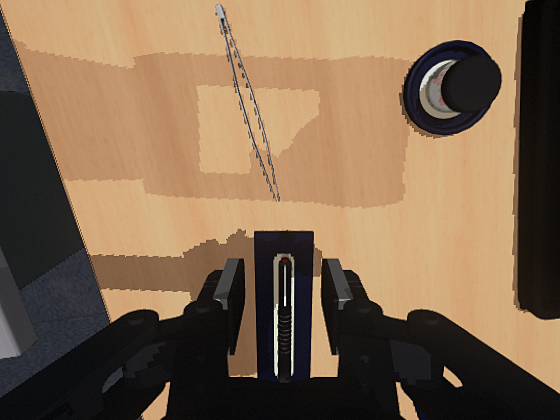

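The penlight is centred in its outline at (284,320). The tweezers run from (218,5), the joined end, to (277,200), the point. The jar stands in the dish.

Run:
```python
from h import *
c=cam('wrist')
a,b=ray(c,[[218,4],[277,201]],.005)[:,:2]*1000; d=a-b
mid=(a+b)/2; ang=np.degrees(np.arctan2(d[1],d[0])); print(a,b,np.linalg.norm(d),mid,ang)
x,y=mid/1000
go(x,y,.15,ang)
g=cv2.cvtColor(c['pixels'],cv2.COLOR_RGB2GRAY).astype(int)
bg=cv2.medianBlur(g.astype(np.uint8),31).astype(int)
m=(abs(g-bg)>45)&box(205,0,290,205)
m[:, :]=m&((np.abs(np.arange(560)[None]-(218+(np.arange(420)[:,None]-4)*59/197))<12))
blobs(c,m,.005,'tw',10)
```

```text
[418.39323708 123.61265514] [437.21668172 -37.31829192] 162.02805864755044 [427.8049594   43.14718161] 96.67134311019873
go (np.float64(0.42780495939906926), np.float64(0.043147181612844726), 0.15, np.float64(96.67134311019873)) turn [-0.0009 -0.0003 -0.1324] shift [ 0.0889 -0.0349  0.0495] rows>= 2.2 clock 18.38
tw px [252.  98.] n 308 ctr [431.2  50.8] mean [431.3  50.8] size [  5.7 145.1] ang 96.9 pca 97.3
tw px [243. 101.] n 380 ctr [424.1  43.1] mean [423.6  50.1] size [  7.5 143.1] ang 95.9 pca 95.7
tw px [231.  43.] n 13 ctr [422.5  96. ] mean [422.5  95.8] size [1.2 5.2] ang 93.8 pca 93.6
tw px [235.  54.] n 12 ctr [423.9  87.7] mean [424.   87.5] size [1.  5.3] ang 98.7 pca 95.0
tw px [228.  58.] n 11 ctr [417.9  85.9] mean [417.9  85.8] size [1.  5.1] ang 93.4 pca 91.5
tw px [243.  75.] n 11 ctr [427.4  71.2] mean [427.3  71.2] size [1.6 3. ] ang 80.9 pca 97.5
tw px [247.  85.] n 12 ctr [429.2  63.2] mean [429.   63.1] size [1.6 3.1] ang 79.0 pca 91.0
tw px [251.  97.] n 11 ctr [430.2  54.3] mean [430.4  54. ] size [1.3 4.9] ang 98.8 pca 93.6
tw px [240. 104.] n 12 ctr [420.5  49.7] mean [420.4  49.3] size [1.  6.5] ang 90.6 pca 91.8
tw px [255. 110.] n 11 ctr [431.8  43. ] mean [431.9  42.7] size [1.1 5. ] ang 98.7 pca 97.2
tw px [278. 196.] n 19 ctr [438.8 -33.4] mean [438.9 -33.3] size [1.8 8.3] ang 80.6 pca 89.2
```

```bash
python3 -c "
from h import *
go(.4278,.0431,.024,96.7)"
```

```text
go (0.4278, 0.0431, 0.024, 96.7) turn [-0.0009 -0.0003 -0.1326] shift [ 0.0887 -0.0346  0.207 ] rows>= 4.4 clock 18.38
```

Request:
{"op": "servo_tool", "data": {
  "rows": "0 0 -0.1326 0.0887 -0.0346 0.05 0.4;0 0 -0.1326 0.0887 -0.0346 0.1 0.4;0 0 -0.1326 0.0887 -0.0346 0.16 0.4;0 0 -0.1326 0.0887 -0.0346 0.16 0.4;0 0 -0.1326 0.0887 -0.0346 0.18 0.4;0 0 -0.1326 0.0887 -0.0346 0.195 0.4;0 0 -0.1326 0.0887 -0.0346 0.203 0.4;0 0 -0.1326 0.0887 -0.0346 0.205 0.4;0 0 -0.1326 0.0887 -0.0346 0.205 0.4;0 0 -0.1326 0.0887 -0.0346 0.205 0.4;0 0 -0.1326 0.0887 -0.0346 0.205 0.4;0 0 -0.1326 0.0887 -0.0346 0.205 0.4"
}}

```text
clock: 19.38
eef_pos: [0.4294, 0.0438, 0.0276]
orientation: [0.001, 0.664, 0.748, 0.001]
wrist_force: [0.7, 0.1, 0.5]
grip_width: 0.402
grasp_force: 0.0
```

```bash
python3 -c "
from h import *
print(r.state()['wrist_force'])
go(.4278,.0431,.0235,96.7)"
```

```text
[0.6758702  0.13532771 0.53226768]
go (0.4278, 0.0431, 0.0235, 96.7) turn [ 0.0011 -0.0002  0.0006] shift [-0.0007 -0.0021  0.0051] rows>= 0.1 clock 19.38
```

Request:
{"op": "servo_tool", "data": {
  "rows": "0.001 0 0 0 -0.0018 0.0035 0.4;0.001 0 0 0 -0.0018 0.0035 0.4;0.001 0 0 0 -0.0018 0.0035 0.4;0.001 0 0 0 -0.0018 0.0035 0.4;0.001 0 0 0 -0.0018 0.0035 0;0.001 0 0 0 -0.0018 0.0035 0;0.001 0 0 0 -0.0018 0.0035 0;0.001 0 0 0 -0.0018 0.0035 0;0.001 0 0 0 -0.0018 0.0035 0;0.001 0 0 0 -0.0018 0.0035 0;0.001 0 0 0 -0.0018 0.0035 0",
  "squeeze": 25
}}

```text
clock: 20.3
eef_pos: [0.4271, 0.0439, 0.0238]
orientation: [-0.001, 0.664, 0.748, -0.0]
wrist_force: [0.1, 0.7, 1.7]
grip_width: 0.127
grasp_force: 26.6
```

```bash
python3 -c "
from h import *
s=r.state();print(s['eef_pos'],s['wrist_force'])
x,y,z=s['eef_pos'];go(x,y,.16,96.7)
go(.5896,-.364,.16,101.6)"
```

```text
[0.42714087 0.04387702 0.02382571] [0.10494619 0.71875474 1.72356515]
go (np.float64(0.427140871140021), np.float64(0.043877022802502545), 0.16, 96.7) turn [-0.0008 -0.0003  0.0008] shift [ 1.000e-04 -3.000e-04 -1.702e-01] rows>= 3.3 clock 20.3
go (0.5896, -0.364, 0.16, 101.6) turn [-0.0008 -0.0004 -0.04  ] shift [-0.5302  0.141  -0.1709] rows>= 11.0 clock 20.3
```

Request:
{"op": "servo_tool", "data": {
  "rows": "0 0 0 0 0 -0.04 0;0 0 0 0 0 -0.09 0;0 0 0 0 0 -0.13 0;0 0 -0.04 -0.06 0.016 -0.13 0;0 0 -0.04 -0.53 0.141 -0.13 0;0 0 -0.04 -0.53 0.141 -0.13 0;0 0 -0.04 -0.53 0.141 -0.13 0;0 0 -0.04 -0.53 0.141 -0.13 0;0 0 -0.04 -0.53 0.141 -0.13 0;0 0 -0.04 -0.53 0.141 -0.13 0;0 0 -0.04 -0.53 0.141 -0.13 0;0 0 -0.04 -0.53 0.141 -0.13 0;0 0 -0.04 -0.53 0.141 -0.13 0;0 0 -0.04 -0.53 0.141 -0.13 0;0 0 -0.04 -0.53 0.141 -0.08 0;0 0 -0.04 -0.53 0.141 -0.06 0;0 0 -0.04 -0.53 0.141 -0.06 0;0 0 -0.04 -0.53 0.141 -0.06 0;0 0 -0.04 -0.53 0.141 -0.06 0"
}}

```text
clock: 21.88
eef_pos: [0.59, -0.364, 0.0725]
orientation: [0.0, 0.632, 0.775, -0.0]
wrist_force: [0.2, 0.4, 0.4]
grip_width: 0.124
grasp_force: 26.4
```

Run:
```python
from h import *
c=cam('wrist'); save(c,'pics/w8.png'); print(r.state()['eef_pos'],r.state()['grip_width'])
go(.5896,-.3635,.028,101.6)
```

```text
[ 0.59040513 -0.36419812  0.07356252] 0.12744485963614074
go (0.5896, -0.3635, 0.028, 101.6) turn [0.0003 0.0009 0.0002] shift [ 0.0012 -0.0008  0.057 ] rows>= 1.1 clock 21.93
```

View pics/w8.png

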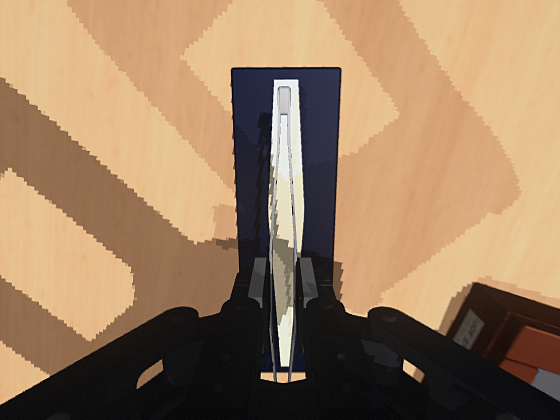

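The tweezers are aligned over the tapered outline, joined end at (285,90). Now I'll lower them.

Request:
{"op": "servo_tool", "data": {
  "rows": "0 0 0 0.001 -0.0005 0.03 0;0 0 0 0.001 -0.0005 0.045 0;0 0 0 0.001 -0.0005 0.052 0;0 0 0 0.001 -0.0005 0.055 0;0 0 0 0.001 -0.0005 0.055 0;0 0 0 0.001 -0.0005 0.055 0;0 0 0 0.001 -0.0005 0.055 0;0 0 0 0.001 -0.0005 0.055 0"
}}

```text
clock: 22.6
eef_pos: [0.5891, -0.3634, 0.028]
orientation: [-0.0, 0.632, 0.775, -0.0]
wrist_force: [-0.2, 1.1, 0.9]
grip_width: 0.127
grasp_force: 26.6
```

Request:
{"op": "servo_tool", "data": {
  "rows": "0 0 0 0 0 0.0003 0;0 0 0 0 0 0.0003 0.35;0 0 0 0 0 0.0003 0.35;0 0 0 0 0 0.0003 0.35;0 0 0 0 0 0.0003 0.35;0 0 0 0 0 0.0003 0.35;0 0 0 0 0 -0.03 0.35;0 0 0 0 0 -0.09 0.35;0 0 0 0 0 -0.16 0.5;0 0 0 0 0 -0.25 0.5;0 0 0 -0.12 0.06 -0.28 0.5;0 0 0 -0.12 0.06 -0.28 0.5;0 0 0 -0.12 0.06 -0.28 0.5;0 0 0 -0.12 0.06 -0.28 0.5;0 0 0 -0.12 0.06 -0.28 0.5;0 0 0 -0.12 0.06 -0.28 0.5;0 0 0 -0.12 0.06 -0.28 0.5"
}}

```text
clock: 24.02
eef_pos: [0.6549, -0.4467, 0.2496]
orientation: [-0.002, 0.632, 0.775, -0.0]
wrist_force: [0.8, 1.1, -0.1]
grip_width: 0.496
grasp_force: 0.0
```

Run:
```python
from h import *
c=cam('wrist'); d=cam('side'); s=r.state(); print(s['eef_pos'],s['grasp_force'])
a=cv2.resize(c['pixels'],(560,420))[:300]; b=cv2.resize(d['pixels'][155:335,200:340],(350,450))[:, :]
o=np.zeros((600,800,3),np.uint8); o[:225,:420]=cv2.resize(a,(420,225)); o[150:600,440:790]=b
cv2.imwrite('pics/f.png',cv2.cvtColor(o,cv2.COLOR_RGB2BGR))
```

```text
[ 0.65482662 -0.44633456  0.25024252] 0.0
```

View pics/f.png

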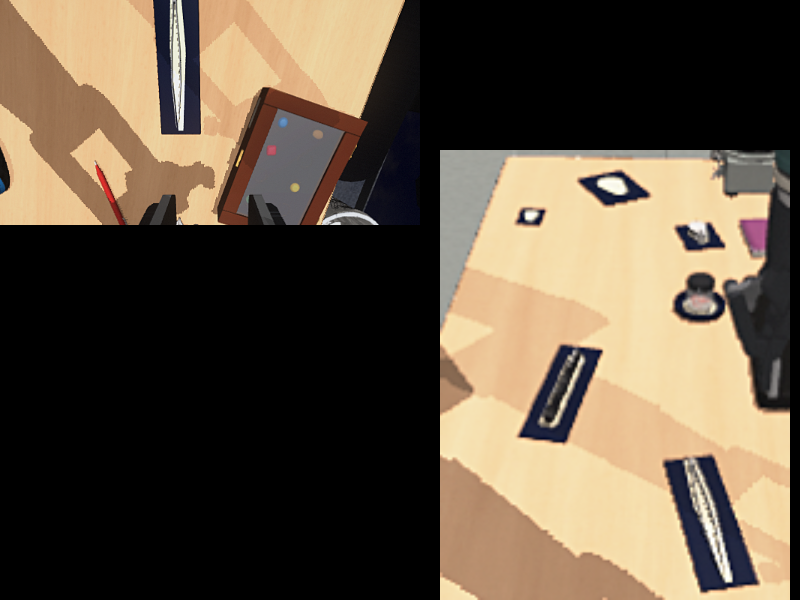

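The composite shows all four in place: tweezers (705,520), penlight (562,390), loupe (698,232) on its middle-sized pad, and the jar upright in the dish (700,290). I'm handing in.

```bash
python3 -c "
from h import *
print(hand_in())"
```

```text
the job is handed in; nothing more can be done
None
```

I handed the job in at about 24 s. The tweezers, penlight and loupe lie on their own pads and the jar stands in the dish, judging by the camera images; the hand-in gave no score, and I didn't measure the jar, tweezers or penlight again after release.

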